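Put the setting rings back in their case and shut it

TASK

Put the three steel setting rings away: thread them onto the post in the open case, the largest first, then the medium one, then the smallest on top, lowering each until it lies flat and fully home rather than dropping it. Then fold both half covers over gently, without slamming, until they are fully shut and meet edge to edge. Leave the other things on the bench where they are.

Things in the scene. Friction and masses are not known exactly. Their poses are not given: they have to be found in the camera images.
- case: the ring case, fixed to the bench: dark steel base plate 114 (x) by 112 (y) by 12 mm with an upright aluminium post in its middle and two hinged half covers. Origin: centre of the base's underside, on the bench, on the post's axis; z up, x along the hinges. The post is 17 mm in diameter and rises 56 mm above the base plate (top at z = 68 mm), its last 8 mm tapering to 8 mm diameter
- post_foot (a point): on the post's axis at the top face of the base plate, 12 mm above the bench: where the lowest ring's underside comes to lie
- cover_left (a joint): opening of the left half cover, rad: 0 = shut, 1.57 = folded right out, 1.65 = its stop. Grey half shell, 114 mm long in x, top 53.5 mm deep, outer side wall 66 mm high, two end walls, all 4 mm thick, open below and to the other cover. Its level hinge lies along the case's x at y = +54, z = 12 mm in the case frame; stiff (0.1 N m), it stays where left
- cover_left_edge (a point): middle of the free edge of the left half cover, on the outer face of its top, 85 mm from the hinge. Shut: top face 78 mm above the bench, edge over the post, at y = 0, meeting the other cover's. Folded out: the cover lies on its side wall with its top plate upright on the far side, this edge about 65 mm above the bench; pushed over by 2 to 3 N
- cover_right (a joint): opening of the right half cover, rad: 0 = shut, 1.57 = folded right out, 1.65 = its stop. Grey half shell, 114 mm long in x, top 53.5 mm deep, outer side wall 66 mm high, two end walls, all 4 mm thick, open below and to the other cover. Its level hinge lies along the case's x at y = -54, z = 12 mm in the case frame; stiff (0.1 N m), it stays where left
- cover_right_edge (a point): middle of the free edge of the right half cover, on the outer face of its top, 85 mm from the hinge. Shut: top face 78 mm above the bench, edge over the post, at y = 0, meeting the other cover's. Folded out: the cover lies on its side wall with its top plate upright on the far side, this edge about 65 mm above the bench; pushed over by 2 to 3 N
- ring_large: the largest plain steel setting ring: outer diameter 56 mm, bore diameter 20 mm, 14 mm thick, about 235 g, lying flat on the mat. Origin: centre of its underside; z is the bore axis, upwards
- ring_medium: the medium plain steel setting ring: outer diameter 46 mm, bore diameter 20 mm, 14 mm thick, about 147 g, lying flat on the mat. Origin: centre of its underside; z is the bore axis, upwards
- ring_small: the smallest plain steel setting ring: outer diameter 36 mm, bore diameter 20 mm, 14 mm thick, about 77 g, lying flat on the mat. Origin: centre of its underside; z is the bore axis, upwards
- mat: blue mat 300 by 300 by 3 mm, fixed to the bench, on which the rings lie among other things. Origin: centre of its underside
- stand: small pillar stand on the mat, to be left alone: round dark base 48 mm across and 22 mm high, pillar 12 mm thick, black clamp on top, 150 mm high in all. Origin: centre of its underside
- disc: solid steel disc on the mat, no bore, not one of the rings, to be left alone: 46 mm across, 14 mm high. Origin: centre of its underside
- vblock: dark steel V-block on the mat, to be left alone: 46 (x) by 36 (y) by 34 mm. Origin: centre of its underside
- block: steel block on the mat, to be left alone: 46 (x) by 32 (y) by 24 mm. Origin: centre of its underside
- wrench: steel spanner lying flat along its x axis on the mat, to be left alone: 130 mm long, up to 30 mm wide, under 15 mm high. Origin: near its middle, underneath
- bottle: white plastic bottle beyond the case, to be left alone: 52 mm across, 130 mm high. Origin: centre of its underside
- pendant: white control box with a red button and a joystick, fixed to the bench on the robot's side of the case: 100 (x) by 150 (y) mm, 45 mm high, joystick top 102 mm high. Origin: centre of its underside
There are look-alikes about, which are no part of the job. What is shaped like the ring_medium but green is not meant. What is shaped like the ring_large but blue is not meant.

How it is judged:
By the outcome, as a careful person would: the job done as asked, in the order asked, and still so for the second after the job is handed in, with the robot touching nothing.
It also fails if it takes over 72 s, if anything falls off the work surface, if the arm or the gripper's body presses on something with over 40 N, if the wrist force passes 120 N, or if a joint passes its speed limit or range.

ROBOT

A 6-joint arm with a two-finger parallel gripper is mounted at the origin on the work surface. World frame = base frame: x ahead of the robot, y to its left, z up, the work surface at z = 0. Lengths are in m, angles in rad, forces in N, time in s.
With the tool pointing down it reaches from about 0.25 to 0.85 m from the base axis. Payload 12.5 kg.
Tool frame: the origin (TCP) lies on the centre line of the jaws, within the pads' length; the fingertips stand 11 mm ahead of it and the grasp point (between the pads) lies 8 mm behind it; z points along the fingers, y is the line along which they close (so a half turn about z gives the same grasp; the last joint's range is limited). The gripper opens to 93 mm and grips with 3 to 60 N. Pads are 15 mm wide; open, the fingers measure 128 mm over their backs; the gripper's body (75 mm by 188 mm) begins 65 mm behind the grasp point.
Start: joints at [-1.314, 0.351, 1.652, -0, 1.139, -0.085], TCP at [0.184, -0.518, 0.23] pointing down, gripper open.
Joint ranges: [-2.75, 2.75], [-0.79, 2.1], [0.01, 2.65], [-1.57, 4.71], [0.07, 3.14], [-2.87, 2.87]. Speed limits (rad/s): [2.22, 2.22, 2.79, 3.14, 3.14, 3.14].

INTERFACE

Orientations are given as [roll, pitch, yaw] about the fixed x, y, z axes, in that order (R = Rz(yaw) Ry(pitch) Rx(roll)).
In Python, from cell import ctrl gives the robot as it stands. The module is installed in compiled form; this text tells all that it offers.
- The arm moves only by the tool servo_tool, never from a script. Its argument "steps" is a list that holds one entry, the list of rows, each a list of 5 numbers: the opening, from 0 (shut) to 1 (fully open), then the shift along the tool's x, y, z as a fraction of full scale, then the turn about the tool's z as a fraction of full scale. In form: [[[claw, tx, ty, tz, spin], ...]]. A call has 1 to 10 rows; each row is the pose to reach, as a shift and turn from the pose commanded when the call began, along the tool's axes at that moment; what a row does not reach only later rows make up. Full scale, the value 1, is 100 mm for a shift and pi/2 rad for a turn. A row lasts 1/10 s, in which the tool goes at most 50 mm and 8.59 degrees, less where a joint would pass 70% of its speed; a pose out of reach is approached as far as the arm can. A call with a number of a shift or a turn outside -1 to 1 is refused whole. A call with a gripper value outside its range is refused whole. The fingers move at their own pace and stop on an object; the grip force is fixed at half the most. Time passes only in rows, so rows that repeat a pose let the fingers close. It gives the time, the measured TCP pose, the force, the opening and the grip force at its end, in the units of the state.
- ctrl.get_state(): the state, without advancing time (a new reading comes with each control period).
- ctrl.snapshot(name): name is "side" or "top" or "wrist"; returns (picture, depth): 384x512x3 uint8, blue, green, red; 384x512 float32, m along the optical axis (not along the pixel's ray), 0 where there is no reading.
- ctrl.camera_params(name): a dict with "camera_matrix" (3x3 intrinsics, pixels), "k1" (the pictures are not rectified: a ray, as slopes to the right and down, at radius r is drawn at 1 + k1 r^2 times it, then the intrinsics apply), "cam_to_world" (4x4, takes a point from camera to world coordinates). Camera axes: x right, y up, looking along -z (the intrinsics and any distortion apply to the point x, -y, -z); pixel columns grow to the right and rows downward; lengths in m; the calibration is good to about 2 mm. A picture is of the moment at which its call begins: read the wrist's pose just before it. camera_params takes no time and is no camera call; for the wrist camera it gives the pose at the moment of the call.
- ctrl.hand_in(): hands the job in; it is judged then, once.
The state is a dict: "time": time; "joint_pos": joint angles; "joint_vel": joint speeds; "tau": joint torques, N m; "ee_pos": TCP position; "tcp_rot": TCP orientation; "wrist_force": force on the tool from outside, world axes, zero at the start; "ft_torque": the same for the moment, N m; "width": finger opening in m; "gripper_force": force on a finger pad.
Only numpy, scipy, OpenCV 4.12 (cv2) and the standard library are available. Lean on these libraries where they do the work, as an engineer would, in place of code of your own. Each camera call takes 0.05 s, during which the arm holds its last target. There are 200 camera calls.

## Working session

There is one attempt and no reset: what is moved stays moved. The work goes in short steps, Python scripts to look and compute and a tool call to move; the robot and the scene stay as the last step left them, time stands still between calls to the robot, and variables do not carry over. Pictures are saved under pics/ and viewed, at most 10 in all, crops included, and the job is handed in when it is done.

Besides the shell and the picture viewer there is one more tool, called by a JSON object that holds its "name" and its "arguments". servo_tool: Moves the arm, as the interface text tells. Shift numbers are shares of 100 mm and turn numbers shares of pi/2 rad, none past 1 either way. Its arguments: {"type":"object","properties":{"steps":{"type":"array"}},"required":["steps"]}

```bash
mkdir -p pics; cat > h.py <<'E'
import numpy as np, cv2
from cell import ctrl
def shot(name):
    p=ctrl.camera_params(name); im,d=ctrl.snapshot(name); return im,d,p
def world(p,u,v,d):
    K=np.array(p["camera_matrix"]);T=np.array(p["cam_to_world"]);k=p["k1"]
    pts=np.stack([np.ravel(u),np.ravel(v)],1).astype(float)[:,None]
    n=cv2.undistortPoints(pts,K,np.array([k,0,0,0,0.]))[:,0]
    d=np.ravel(d); c=np.stack([n[:,0]*d,-n[:,1]*d,-d],1)
    return c@T[:3,:3].T+T[:3,3]
def cloud(d,p):
    v,u=np.mgrid[:d.shape[0],:d.shape[1]]
    return world(p,u,v,d).reshape(d.shape+(3,))
E
python3 - <<'E'
from h import *
s=ctrl.get_state();print({k:np.round(v,3) for k,v in s.items()})
for n in("top","side"):
    im,d,p=shot(n);np.savez(n+".npz",im=im,d=d);cv2.imwrite(f"pics/{n}0.png",im)
    print(n,np.round(p["cam_to_world"],3).tolist(),np.round(p["camera_matrix"],1).tolist(),p["k1"])
E
```

```text
{'time': np.float64(0.0), 'joint_pos': array([-1.314,  0.351,  1.652, -0.   ,  1.139, -0.085]), 'joint_vel': array([-0.001,  0.001, -0.   , -0.002, -0.001, -0.   ]), 'tau': array([-3.0000e-03, -4.9733e+01, -2.8525e+01,  7.0000e-02,  2.6000e-02,
       -0.0000e+00]), 'ee_pos': array([ 0.184, -0.518,  0.229]), 'tcp_rot': array([-3.14 , -0.   ,  0.342]), 'wrist_force': array([ 0.594, -0.199, -0.695]), 'ft_torque': array([ 0.026, -0.029,  0.024]), 'gripper_force': np.float64(0.0), 'width': np.float64(0.093)}
top [[0.012, 0.985, -0.174, 0.347], [-1.0, 0.013, 0.008, 0.063], [0.01, 0.174, 0.985, 1.223], [0.0, 0.0, 0.0, 1.0]] [[387.3, 0.0, 256.3], [0.0, 387.3, 190.4], [0.0, 0.0, 1.0]] -0.0442981638134154
side [[-0.94, 0.248, -0.234, 0.248], [-0.341, -0.693, 0.635, 0.801], [-0.004, 0.677, 0.736, 0.966], [0.0, 0.0, 0.0, 1.0]] [[499.0, 0.0, 258.7], [0.0, 499.0, 193.2], [0.0, 0.0, 1.0]] -0.10982989667810002
```

View pics/top0.png

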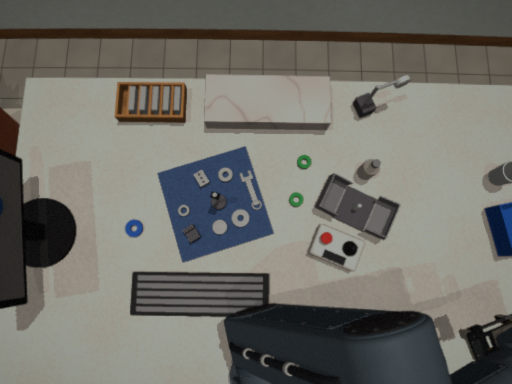

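View pics/side0.png

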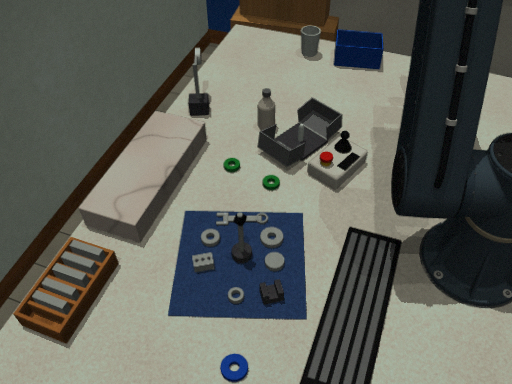

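The top view shows the large ring at about (240,217), medium (225,174), small (183,211), disc (219,227), stand (215,200), and case centre (357,206). I'll measure these next.

```bash
python3 - <<'E'
from h import *
from scipy.optimize import least_squares
def circ(q):
    f=lambda a:np.hypot(q[:,0]-a[0],q[:,1]-a[1])-a[2]
    m=q.mean(0);return least_squares(f,[m[0],m[1],.02],loss='soft_l1',f_scale=.001).x
seeds={"top":dict(L=(240,217),M=(225,174),S=(183,211),disc=(219,227)),
"side":dict(L=(272,237),M=(210,237),S=(236,295),disc=(274,262))}
for n in seeds:
    z=np.load(n+".npz");im,d=z["im"],z["d"];p=ctrl.camera_params(n);P=cloud(d,p)
    for k,(u,v) in seeds[n].items():
        sub=P[v-16:v+17,u-16:u+17]
        q=sub[(sub[...,2]>.012)&(sub[...,2]<.022)]
        c0=world(p,u,v,d[v,u])[0]
        q=q[np.hypot(*(q[:,:2]-c0[:2]).T)<.034]
        c=(q[:,:2].max(0)+q[:,:2].min(0))/2
        print(n,k,"seed",c0.round(3),"mid",c.round(4),"ext",np.ptp(q[:,:2],0).round(3),"z",np.median(q[:,2]).round(4),len(q))
    # case
    u0,v0=(357,206) if n=="top" else (300,135)
    sub=P[v0-45:v0+46,u0-55:u0+56].reshape(-1,3)
    c=world(p,u0,v0,d[v0,u0])[0];print(n,"case seed",c)
    q=sub[(sub[:,2]>.058)&(sub[:,2]<.075)]
    np.save(n+"_case.npy",sub)
for n,(a,b,c,e) in {"top":(290,410,150,280),"side":(240,380,80,200)}.items():
    im=cv2.imread(f"pics/{n}0.png")[c:e,a:b]
    cv2.imwrite(f"pics/{n}c.png",cv2.resize(im,None,fx=4,fy=4,interpolation=cv2.INTER_CUBIC))
E
```

```text
top L seed [ 0.477  0.104 -0.006] mid [0.473  0.1016] ext [0.054 0.053] z 0.0159 206
top M seed [0.614 0.154 0.005] mid [0.6099 0.1532] ext [0.043 0.044] z 0.0161 116
top S seed [0.492 0.284 0.004] mid [0.4942 0.2811] ext [0.033 0.035] z 0.0155 71
top disc seed [0.442 0.168 0.018] mid [0.4427 0.1662] ext [0.044 0.041] z 0.0157 158
top case seed [ 0.50688426 -0.25193982  0.06696804]
side L seed [0.474 0.095 0.003] mid [0.4735 0.1014] ext [0.055 0.055] z 0.0162 301
side M seed [0.615 0.147 0.005] mid [0.6118 0.1531] ext [0.046 0.046] z 0.0161 199
side S seed [0.497 0.274 0.   ] mid [0.4958 0.2808] ext [0.035 0.037] z 0.0167 153
side disc seed [0.442 0.174 0.02 ] mid [0.444  0.1656] ext [0.045 0.046] z 0.0164 256
side case seed [ 0.50825169 -0.24949628  0.03856381]
```

View pics/topc.png

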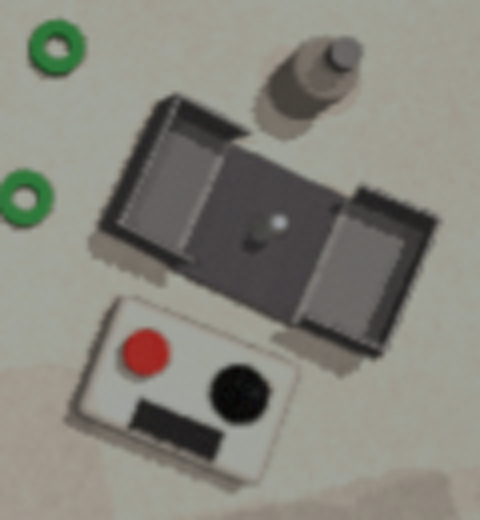

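The top crop shows the case with both covers folded out, their long axis tilted about 25°, and the post top at about pixel (359,205). The pendant is on its near side and the bottle on its far side.

```bash
python3 - <<'E'
from h import *
for n in("top","side"):
    q=np.load(n+"_case.npy"); c=np.array([.507,-.25])
    r=np.hypot(*(q[:,:2]-c).T)
    post=q[(r<.03)&(q[:,2]>.025)]
    print(n,"post all",post.mean(0).round(4),len(post)); 
    t=post[post[:,2]>.058];print(" tip",t.mean(0).round(4),len(t), t.round(3).tolist()[:12])
    pl=q[(r<.05)&(q[:,2]<.02)&(q[:,2]>.005)];print(" plate z",np.median(pl[:,2]))
    # cover: z>.03, 0.045<r<.2 exclude bottle & pendant by local frame
    for a in [np.deg2rad(65)]:
        pass
    up=q[(q[:,2]>.03)&(q[:,2]<.08)&(r>.04)]
    # guess axis dir y_case
    for it in range(1):
        best=None
        for th in np.deg2rad(np.arange(-45,0,.25)):   # yaw of case
            ex=np.array([np.cos(th),np.sin(th)]);ey=np.array([-ex[1],ex[0]])
            X=(up[:,:2]-c)@ex;Y=(up[:,:2]-c)@ey
            m=(abs(X)<.068)&(abs(Y)>.05)&(abs(Y)<.15)
            h=np.histogram(X[m],np.arange(-.07,.07,.002))[0];g=np.histogram(Y[m],np.arange(-.15,.15,.002))[0]
            s=(h**2).sum()+(g**2).sum()
            if best is None or s>best[0]:best=(s,th)
        th=best[1];print(" yaw",np.rad2deg(th))
    ex=np.array([np.cos(th),np.sin(th)]);ey=np.array([-ex[1],ex[0]])
    X=(up[:,:2]-c)@ex;Y=(up[:,:2]-c)@ey;m=(abs(X)<.068)&(abs(Y)<.15)
    hi=m&(up[:,2]>.055)
    for s in(1,-1):
        k=hi&(Y*s>.04);print("  cover",s,"X",np.percentile(X[k],[1,50,99]).round(3),"Y",np.percentile(Y[k],[1,50,99]).round(3),"zmax",up[k,2].max().round(3),k.sum())
E
```

```text
top post all [ 0.5081 -0.256   0.0557] 36
 tip [ 0.5088 -0.2568  0.0646] 22 [[0.517, -0.257, 0.062], [0.517, -0.261, 0.059], [0.514, -0.254, 0.06], [0.513, -0.256, 0.065], [0.513, -0.258, 0.069], [0.513, -0.261, 0.067], [0.51, -0.252, 0.068], [0.51, -0.255, 0.068], [0.51, -0.258, 0.068], [0.51, -0.261, 0.068], [0.508, -0.251, 0.06], [0.507, -0.252, 0.067]]
 plate z 0.011003563769529823
 yaw -25.5
  cover 1 X [-0.051  0.005  0.063] Y [0.042 0.099 0.106] zmax 0.079 193
  cover -1 X [-0.051  0.009  0.063] Y [-0.117 -0.107 -0.054] zmax 0.078 176
side post all [ 0.5092 -0.2559  0.0485] 80
 tip [ 0.51   -0.2574  0.0635] 27 [[0.513, -0.259, 0.07], [0.511, -0.262, 0.068], [0.509, -0.266, 0.066], [0.516, -0.261, 0.064], [0.513, -0.26, 0.066], [0.51, -0.261, 0.066], [0.507, -0.26, 0.068], [0.504, -0.26, 0.068], [0.519, -0.26, 0.06], [0.514, -0.254, 0.066], [0.512, -0.258, 0.064], [0.509, -0.256, 0.067]]
 plate z 0.011991024337704492
 yaw -25.5
  cover 1 X [-0.051  0.002  0.064] Y [0.042 0.102 0.108] zmax 0.079 375
  cover -1 X [-0.051  0.009  0.066] Y [-0.121 -0.114 -0.055] zmax 0.079 321
```

```bash
python3 - <<'E'
from h import *
for n in("top","side"):
    d=np.load(n+".npz")["d"];P=cloud(d,ctrl.camera_params(n))
    q=P.reshape(-1,3);m=(q[:,0]>.38)&(q[:,0]<.68)&(q[:,1]>.03)&(q[:,1]<.33)
    for lo,hi in((.1,.16),(.04,.1),(.018,.036)):
        k=q[m&(q[:,2]>lo)&(q[:,2]<hi)]
        # cluster via raster
        g=np.zeros((160,160),np.uint8);ij=((k[:,:2]-[.37,.02])/.002).astype(int);g[ij[:,0].clip(0,159),ij[:,1].clip(0,159)]=1
        g=cv2.dilate(g,np.ones((3,3)));nc,lab,st,ce=cv2.connectedComponentsWithStats(g)
        for i in range(1,nc):
            if st[i,4]>20:print(n,lo,"x",(.37+.002*st[i,1]).round(3),(.37+.002*(st[i,1]+st[i,3])).round(3),"y",(.02+.002*st[i,0]).round(3),(.02+.002*(st[i,0]+st[i,2])).round(3))
    th=np.deg2rad(-25.5);c=np.array([.5098,-.2576]);R=np.array([[np.cos(th),-np.sin(th)],[np.sin(th),np.cos(th)]])
    L=(q[:,:2]-c)@R
    for nm,mm in(("joy",(q[:,2]>.07)&(q[:,2]<.12)&(L[:,0]<-.07)&(L[:,0]>-.2)),("bottle",(q[:,2]>.06)&(q[:,2]<.15)&(L[:,0]>.07)&(L[:,0]<.2))):
        mm&=abs(L[:,1])<.12
        print(n,nm,"case",np.percentile(L[mm],[3,97],axis=0).round(3).tolist(),"world",q[mm].mean(0).round(3),mm.sum())
E
python3 - <<'E'
import cv2
im=cv2.imread('pics/side0.png')[200:325,165:315]
cv2.imwrite('pics/sidem.png',cv2.resize(im,None,fx=4,fy=4,interpolation=cv2.INTER_CUBIC))
E
```

```text
top 0.1 x 0.51 0.534 y 0.156 0.188
top 0.04 x 0.514 0.526 y 0.162 0.178
top 0.018 x 0.392 0.452 y 0.222 0.28
top 0.018 x 0.42 0.466 y 0.142 0.188
top 0.018 x 0.446 0.458 y 0.094 0.122
top 0.018 x 0.448 0.46 y 0.146 0.164
top 0.018 x 0.474 0.496 y 0.098 0.128
top 0.018 x 0.474 0.498 y 0.262 0.278
top 0.018 x 0.478 0.49 y 0.078 0.094
top 0.018 x 0.498 0.548 y 0.148 0.198
top 0.018 x 0.566 0.624 y 0.202 0.254
top 0.018 x 0.592 0.604 y 0.146 0.166
top 0.018 x 0.604 0.626 y 0.128 0.14
top 0.018 x 0.608 0.622 y 0.16 0.178
top joy case [[-0.144, -0.037], [-0.119, 0.061]] world [ 0.394 -0.195  0.085] 102
top bottle case [[0.098, -0.004], [0.135, 0.04]] world [ 0.622 -0.289  0.096] 269
side 0.1 x 0.51 0.538 y 0.158 0.19
side 0.04 x 0.43 0.45 y 0.242 0.26
side 0.04 x 0.514 0.532 y 0.166 0.182
side 0.018 x 0.392 0.456 y 0.228 0.28
side 0.018 x 0.422 0.466 y 0.146 0.19
side 0.018 x 0.444 0.46 y 0.1 0.108
side 0.018 x 0.442 0.462 y 0.146 0.158
side 0.018 x 0.446 0.5 y 0.074 0.134
side 0.018 x 0.476 0.514 y 0.264 0.302
side 0.018 x 0.496 0.552 y 0.144 0.2
side 0.018 x 0.566 0.628 y 0.2 0.254
side 0.018 x 0.592 0.604 y 0.144 0.156
side 0.018 x 0.592 0.632 y 0.152 0.178
side 0.018 x 0.596 0.63 y 0.13 0.148
side joy case [[-0.147, -0.038], [-0.12, 0.061]] world [ 0.394 -0.195  0.082] 143
side bottle case [[0.099, 0.003], [0.137, 0.039]] world [ 0.624 -0.287  0.093] 350
```

View pics/sidem.png

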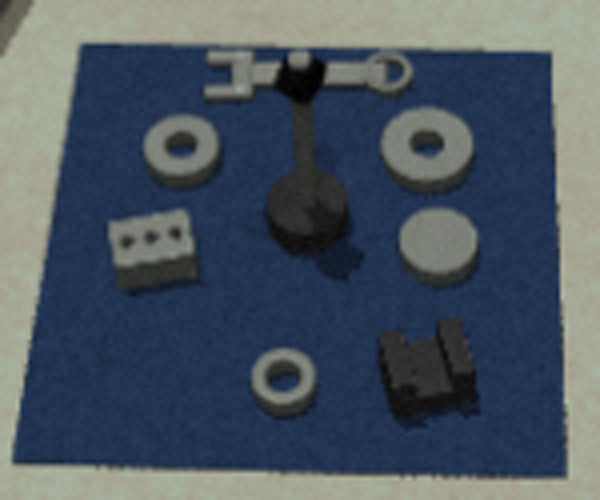

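The crop shows the large ring at (427,145), medium (181,148), small (284,378), the stand between them, and the wrench along the top edge. Next I'll go above the case for a wrist view of the post, then on to the large ring.

{"name": "servo_tool", "arguments": {"steps": [[[1,0.5,-0.17,0,0],[1,0.98,-0.34,0,0],[1,0.98,-0.34,0,0]]]}}

```text
time: 0.4
ee_pos: [0.2681, -0.4504, 0.2294]
tcp_rot: [-3.14, -0.001, 0.345]
wrist_force: [-0.7, 0.5, -0.3]
width: 0.0928
gripper_force: 0.0
```

{"name": "servo_tool", "arguments": {"steps": [[[1,0.5,-0.17,0,0],[1,0.98,-0.34,0,0],[1,0.98,-0.34,0,0]]]}}

```text
time: 0.7
ee_pos: [0.3489, -0.3858, 0.2295]
tcp_rot: [-3.141, -0.001, 0.345]
wrist_force: [-0.8, -0.7, 0.4]
width: 0.093
gripper_force: 0.0
```

{"name": "servo_tool", "arguments": {"steps": [[[1,0.5,-0.17,0,0],[1,0.98,-0.34,0,0],[1,0.98,-0.34,0,0]]]}}

```text
time: 1.0
ee_pos: [0.4296, -0.3212, 0.2294]
tcp_rot: [-3.141, -0.001, 0.345]
wrist_force: [-0.7, -0.5, 0.3]
width: 0.0929
gripper_force: 0.0
```

{"name": "servo_tool", "arguments": {"steps": [[[1,0.5,-0.17,0,0],[1,0.98,-0.34,0,0],[1,0.98,-0.34,0,0],[1,0.98,-0.34,0,0]]]}}

```text
time: 1.4
ee_pos: [0.5081, -0.2588, 0.2292]
tcp_rot: [-3.141, 0.001, 0.343]
wrist_force: [0.3, -0.3, -0.6]
width: 0.0931
gripper_force: 0.0
```

```bash
cat >> h.py <<'E'
def plan(x,y,z,deg):
    s=ctrl.get_state();e=s["ee_pos"];psi=s["tcp_rot"][2];d=np.array([x,y,z])-e
    t=np.array([d[0]*np.cos(psi)+d[1]*np.sin(psi),d[0]*np.sin(psi)-d[1]*np.cos(psi),-d[2]])*10
    a=(deg-np.rad2deg(psi)+180)%360-180
    print("t",round(float(s["time"]),2),"pos",e.round(4),"yaw",np.rad2deg(psi).round(2),"-> shift",t.round(3),"spin",round(-a/90,3),"F",np.round(s["wrist_force"],1),"w",round(float(s["width"]),4),"g",round(float(s["gripper_force"]),1))
E
python3 - <<'E'
from h import *
plan(.473,.1014,.23,70)
im,d,p=shot("wrist");np.savez("w1.npz",im=im,d=d,T=p["cam_to_world"]);cv2.imwrite("pics/w1.png",im)
print(np.round(p["cam_to_world"],3).tolist(),p["k1"],np.round(p["camera_matrix"],1).tolist())
P=cloud(d,p).reshape(-1,3)
c=np.array([.5098,-.2576]);r=np.hypot(*(P[:,:2]-c).T)
for lo,hi in((.064,.075),(.055,.06),(.03,.055)):
    q=P[(r<.02)&(P[:,2]>lo)&(P[:,2]<hi)];print(lo,len(q),q.mean(0) if len(q) else 0,(q.max(0)+q.min(0))/2 if len(q) else 0, np.ptp(q,0) if len(q) else 0)
E
```

```text
t 1.4 pos [ 0.5081 -0.2588  0.2292] yaw 19.67 -> shift [ 0.882 -3.509 -0.008] spin -0.559 F [ 0.3 -0.3 -0.6] w 0.0931 g 0.0
[[0.336, 0.905, 0.261, 0.582], [-0.942, 0.323, 0.093, -0.232], [-0.0, -0.277, 0.961, 0.384], [0.0, 0.0, 0.0, 1.0]] -0.022376404954280015 [[271.8, 0.0, 253.5], [0.0, 271.8, 189.0], [0.0, 0.0, 1.0]]
0.064 68 [ 0.51331155 -0.26007784  0.06637023] [ 0.51301554 -0.2600782   0.06633183] [0.01035806 0.0114707  0.00440168]
0.055 26 [ 0.51576767 -0.25820353  0.05840743] [ 0.51313511 -0.2603234   0.05756596] [0.0165     0.0167007  0.00451043]
0.03 46 [ 0.51911479 -0.25808445  0.04341632] [ 0.51678103 -0.25955992  0.04237821] [0.00907989 0.01534687 0.02443513]
```

View pics/w1.png

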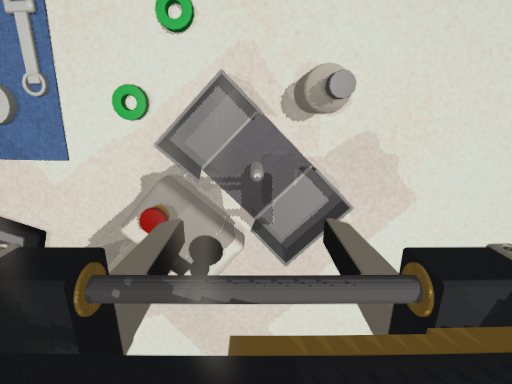

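The wrist view shows the post at about (257,172), the case diagonal around it, and the pendant below. Moving on to the large ring.

{"name": "servo_tool", "arguments": {"steps": [[[1,0.11,-0.44,0,0],[1,0.22,-0.88,0,0]]]}}

```text
time: 1.65
ee_pos: [0.498, -0.1694, 0.2293]
tcp_rot: [-3.141, 0.001, 0.338]
wrist_force: [-0.1, 0.3, 0.7]
width: 0.0931
gripper_force: 0.0
```

{"name": "servo_tool", "arguments": {"steps": [[[1,0.11,-0.44,0,0],[1,0.22,-0.88,0,0]]]}}

```text
time: 1.85
ee_pos: [0.4893, -0.0782, 0.2297]
tcp_rot: [3.141, 0.0, 0.339]
wrist_force: [1.0, 0.8, -0.2]
width: 0.0933
gripper_force: 0.0
```

{"name": "servo_tool", "arguments": {"steps": [[[1,0.11,-0.44,0,0],[1,0.22,-0.88,0,0]]]}}

```text
time: 2.05
ee_pos: [0.4809, 0.0121, 0.2298]
tcp_rot: [3.141, -0.0, 0.339]
wrist_force: [0.2, -0.1, -0.2]
width: 0.093
gripper_force: 0.0
```

{"name": "servo_tool", "arguments": {"steps": [[[0.9,0.11,-0.44,0,-0.1],[0.9,0.22,-0.88,0,-0.2],[0.9,0.22,-0.88,0,-0.28],[0.85,0.22,-0.88,0.1,-0.37],[0.85,0.22,-0.88,0.2,-0.46],[0.85,0.22,-0.88,0.2,-0.56],[0.85,0.22,-0.88,0.2,-0.56],[0.85,0.22,-0.88,0.2,-0.56]]]}}

```text
time: 2.85
ee_pos: [0.4731, 0.1014, 0.2098]
tcp_rot: [3.141, -0.0, 1.216]
wrist_force: [0.4, -0.1, -0.7]
width: 0.0791
gripper_force: 0.0
```

```bash
cat >> h.py <<'E'
from scipy.optimize import least_squares
def ring(P,x,y,R,zlo,zhi,bore=.010):
    """centre from the upper face's points: bounding circle + bore"""
    q=P.reshape(-1,3);r=np.hypot(q[:,0]-x,q[:,1]-y);q=q[(r<R+.012)&(q[:,2]>zlo)&(q[:,2]<zhi)]
    for _ in range(3):
        m=q[:,:2]
        # outside-of-annulus penalty
        f=lambda a:np.r_[np.maximum(0,np.hypot(m[:,0]-a[0],m[:,1]-a[1])-R),np.maximum(0,bore-np.hypot(m[:,0]-a[0],m[:,1]-a[1]))]
        a=least_squares(f,[x,y],loss='soft_l1',f_scale=.001).x
    mid=(q[:,:2].max(0)+q[:,:2].min(0))/2
    print("ring fit",a.round(4),"mid",mid.round(4),"ext",np.ptp(q[:,:2],axis=0).round(4),"z",np.median(q[:,2]).round(4),len(q));return a
E
python3 - <<'E'
from h import *
plan(.473,.1014,.016,70)
im,d,p=shot("wrist");P=cloud(d,p);cv2.imwrite("pics/w2.png",im)
ring(P,.473,.1014,.028,.012,.022)
for n in("top","side"):
    Q=cloud(np.load(n+".npz")["d"],ctrl.camera_params(n));print(n)
    ring(Q,.473,.1014,.028,.012,.022);ring(Q,.611,.1532,.023,.012,.022);ring(Q,.495,.281,.018,.012,.022)
E
```

```text
t 2.85 pos [0.4731 0.1014 0.2098] yaw 69.67 -> shift [-0.000e+00 -1.000e-03  1.938e+00] spin -0.004 F [ 0.4 -0.1 -0.7] w 0.0791 g 0.0
ring fit [0.4759 0.1028] mid [0.4758 0.1024] ext [0.0547 0.0538] z 0.0161 1178
top
ring fit [0.4722 0.102 ] mid [0.473  0.1016] ext [0.0536 0.0535] z 0.0159 206
ring fit [0.6105 0.1529] mid [0.6099 0.1532] ext [0.0432 0.0445] z 0.0161 116
ring fit [0.4938 0.2812] mid [0.4942 0.2811] ext [0.0325 0.0347] z 0.0155 71
side
ring fit [0.4736 0.1024] mid [0.4735 0.1021] ext [0.0551 0.0566] z 0.0162 314
ring fit [0.6122 0.1536] mid [0.6118 0.1531] ext [0.0458 0.0463] z 0.0161 199
ring fit [0.4955 0.281 ] mid [0.4958 0.2808] ext [0.0353 0.0374] z 0.0167 153
```

View pics/w2.png

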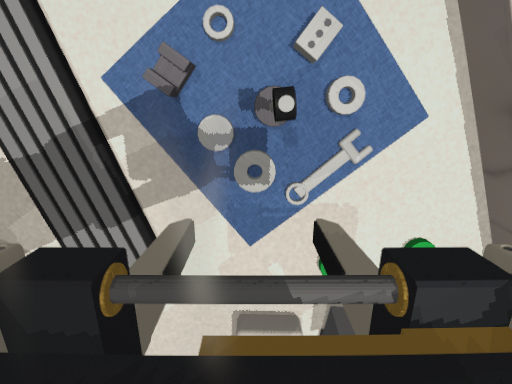

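The wrist view shows the large ring at (254,172), the wrench eye at (297,193) clear of the right finger, and the stand at (285,103) off to the side. Going down to grasp.

{"name": "servo_tool", "arguments": {"steps": [[[0.72,0.01,0,0.4,0],[0.72,0.01,0,0.8,0],[0.72,0.01,0,1,0],[0.72,0.01,0,1,0]]]}}

```text
time: 3.3
ee_pos: [0.472, 0.1029, 0.1076]
tcp_rot: [-3.138, 0.002, 1.218]
wrist_force: [0.3, 0.3, 0.4]
width: 0.0669
gripper_force: 0.0
```

{"name": "servo_tool", "arguments": {"steps": [[[0.72,0,0,0.3,0],[0.72,0,0,0.6,0],[0.72,0,0,0.8,0],[0.72,0,0,0.94,0],[0.72,0,0,0.94,0],[0,0,0,0.94,0],[0,0,0,0.94,0],[0,0,0,0.94,0],[0,0,0,0.94,0],[0,0,0,0.94,0]]]}}

```text
time: 4.3
ee_pos: [0.4743, 0.1035, 0.0169]
tcp_rot: [3.14, -0.001, 1.221]
wrist_force: [-1.1, -0.1, 9.1]
width: 0.0559
gripper_force: 30.0
```

{"name": "servo_tool", "arguments": {"steps": [[[0,0,0,-0.15,0],[0,0,0,-0.4,0],[0,0,0,-0.4,0],[0,0,0,-0.4,0]]]}}

```text
time: 4.7
ee_pos: [0.4735, 0.1035, 0.0559]
tcp_rot: [3.141, -0.001, 1.221]
wrist_force: [-0.1, 1.1, -1.7]
width: 0.0556
gripper_force: 30.0
```

```bash
python3 - <<'E'
from h import *
plan(.5105,-.258,.20,154.5)
im,d,p=shot("wrist");P=cloud(d,p);cv2.imwrite("pics/w3.png",im)
s=ctrl.get_state();e=s["ee_pos"]
P=P.reshape(-1,3);psi=s["tcp_rot"][2];D=P-e
r=np.hypot(D[:,0],D[:,1]);q=D[(r<.045)&(D[:,2]>-.02)&(D[:,2]<.012)]
tx=q[:,0]*np.cos(psi)+q[:,1]*np.sin(psi);ty=q[:,0]*np.sin(psi)-q[:,1]*np.cos(psi)
print("tx",np.percentile(tx,[1,50,99]).round(4),"ty",np.percentile(ty,[1,50,99]).round(4),"z",np.percentile(q[:,2],[1,50,99]).round(4),len(q))
E
```

```text
t 4.7 pos [0.4735 0.1035 0.0559] yaw 69.98 -> shift [-3.27   1.585 -1.441] spin -0.939 F [-0.1  1.1 -1.7] w 0.0556 g 30.0
tx [-0.0233  0.0063  0.027 ] ty [-0.0374  0.001   0.04  ] z [-0.0114 -0.0003  0.0109] 6173
```

View pics/w3.png

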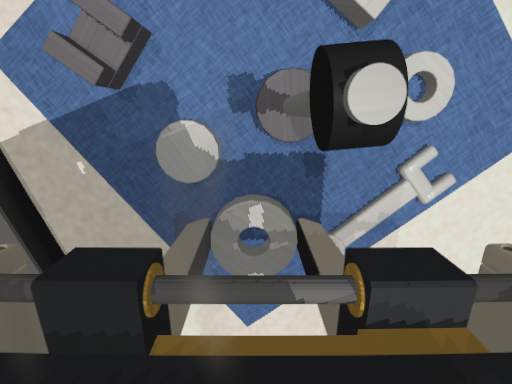

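The wrist view shows the large ring held squarely between the fingers, bore at (254,238). Carrying it to above the post.

{"name": "servo_tool", "arguments": {"steps": [[[0,-0.05,0,-0.3,0],[0,-0.2,0.1,-0.7,0],[0,-0.4,0.2,-1,0],[0,-0.6,0.3,-1,0],[0,-0.6,0.3,-1,0]]]}}

```text
time: 5.25
ee_pos: [0.4812, 0.0351, 0.1555]
tcp_rot: [3.141, 0.0, 1.219]
wrist_force: [-0.1, -0.3, -2.1]
width: 0.0559
gripper_force: 30.0
```

{"name": "servo_tool", "arguments": {"steps": [[[0,-0.4,0.2,-0.2,0],[0,-0.8,0.4,-0.44,0],[0,-0.95,0.45,-0.44,0]]]}}

```text
time: 5.55
ee_pos: [0.492, -0.0703, 0.2009]
tcp_rot: [3.139, 0.0, 1.22]
wrist_force: [-0.1, 0.6, -3.3]
width: 0.0556
gripper_force: 30.0
```

{"name": "servo_tool", "arguments": {"steps": [[[0,-0.4,0.2,0,0],[0,-0.8,0.4,0,0],[0,-0.95,0.45,0,0]]]}}

```text
time: 5.85
ee_pos: [0.5005, -0.175, 0.1982]
tcp_rot: [-3.14, 0.0, 1.219]
wrist_force: [0.9, -0.7, -2.5]
width: 0.0558
gripper_force: 30.0
```

{"name": "servo_tool", "arguments": {"steps": [[[0,-0.3,0.1,0,-0.09],[0,-0.5,0.2,0,-0.18],[0,-0.65,0.3,0,-0.28],[0,-0.77,0.385,0,-0.37],[0,-0.77,0.385,0,-0.46],[0,-0.77,0.385,0,-0.55],[0,-0.77,0.385,0,-0.65],[0,-0.77,0.385,0,-0.74],[0,-0.77,0.385,0,-0.83],[0,-0.77,0.385,0,-0.92]]]}}

```text
time: 6.85
ee_pos: [0.5102, -0.2568, 0.1982]
tcp_rot: [3.141, -0.003, 2.673]
wrist_force: [-0.5, 0.5, -1.6]
width: 0.0558
gripper_force: 30.0
```

{"name": "servo_tool", "arguments": {"steps": [[[0,0,0,0,-0.02],[0,0,0,0,-0.02],[0,0,0,0,-0.02]]]}}

```text
time: 7.15
ee_pos: [0.5103, -0.2573, 0.1988]
tcp_rot: [3.141, -0.002, 2.697]
wrist_force: [-0.2, -0.1, -1.7]
width: 0.056
gripper_force: 30.0
```

```bash
cat >> h.py <<'E'
def tool(P,s):
    D=P.reshape(-1,3)-s["ee_pos"];a=s["tcp_rot"][2]
    return np.c_[D[:,0]*np.cos(a)+D[:,1]*np.sin(a),D[:,0]*np.sin(a)-D[:,1]*np.cos(a),D[:,2]]
def see(R,tag):
    """held ring's and post tip's centres in tool x,y as the wrist camera sees them"""
    s=ctrl.get_state();im,d,p=shot("wrist");cv2.imwrite(f"pics/{tag}.png",im);np.savez(tag+".npz",im=im,d=d,T=p["cam_to_world"],e=s["ee_pos"],r=s["tcp_rot"])
    P=cloud(d,p);t=tool(P,s)
    ring(t,0.002,.002,R,-.006,.008)
    w=P.reshape(-1,3);r=np.hypot(w[:,0]-.512,w[:,1]+.259);k=(r<.02)&(w[:,2]>.064)&(w[:,2]<.073)
    print("post tip n",k.sum(),"tool",t[k].mean(0).round(4) if k.sum() else "","world",w[k].mean(0).round(4) if k.sum() else "")
E
python3 - <<'E'
from h import *
plan(.5105,-.258,.10,154.5); see(.028,"w4")
E
```

```text
t 7.15 pos [ 0.5103 -0.2573  0.1988] yaw 154.53 -> shift [-0.005 -0.005  0.988] spin 0.0 F [-0.2 -0.1 -1.7] w 0.056 g 30.0
ring fit [0.     0.0015] mid [-0.0007  0.002 ] ext [0.0525 0.0787] z -0.0008 5408
post tip n 79 tool [-0.0021 -0.0021 -0.1323] world [ 0.5113 -0.2601  0.0665]
```

View pics/w4.png

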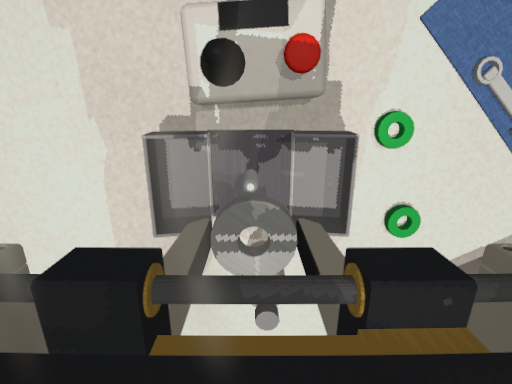

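The wrist view shows the ring held with its bore at (254,238), the post tip just ahead at (250,185), the covers square to the tool, and the pendant and bottle clear. Lowering onto the taper and watching the force.

{"name": "servo_tool", "arguments": {"steps": [[[0,-0.018,-0.02,0.3,0],[0,-0.018,-0.02,0.6,0],[0,-0.018,-0.02,0.9,0],[0,-0.018,-0.02,1,0],[0,-0.018,-0.02,1,0],[0,-0.018,-0.02,1,0]]]}}

```text
time: 7.8
ee_pos: [0.5118, -0.2609, 0.1008]
tcp_rot: [-3.141, 0.001, 2.698]
wrist_force: [0.3, 0.7, -1.8]
width: 0.0557
gripper_force: 30.0
```

{"name": "servo_tool", "arguments": {"steps": [[[0,0,0,0.05,0],[0,0,0,0.1,0],[0,0,0,0.15,0],[0,0,0,0.2,0],[0,0,0,0.2,0]]]}}

```text
time: 8.3
ee_pos: [0.5108, -0.2604, 0.0789]
tcp_rot: [3.141, -0.001, 2.698]
wrist_force: [-0.2, 0.2, -3.1]
width: 0.0557
gripper_force: 30.0
```

{"name": "servo_tool", "arguments": {"steps": [[[0,0,0,0.03,0],[0,0,0,0.06,0],[0,0,0,0.08,0],[0,0,0,0.08,0],[0,0,0,0.08,0]]]}}

```text
time: 8.8
ee_pos: [0.5107, -0.2605, 0.0713]
tcp_rot: [-3.142, -0.001, 2.698]
wrist_force: [-3.2, -0.7, -4.2]
width: 0.0558
gripper_force: 30.0
```

```bash
python3 - <<'E'
from h import *
s=ctrl.get_state();a=s["tcp_rot"][2];f=s["wrist_force"]
print("tool F",(f[0]*np.cos(a)+f[1]*np.sin(a)).round(2),(f[0]*np.sin(a)-f[1]*np.cos(a)).round(2),"T",s["ft_torque"].round(2))
plan(.5105,-.258,.0259,154.5); see(.028,"w5")
im=cv2.imread("pics/w5.png")[160:290,160:350];cv2.imwrite("pics/w5c.png",cv2.resize(im,None,fx=4,fy=4,interpolation=cv2.INTER_CUBIC))
E
```

```text
tool F 2.59 -1.99 T [-0.06  0.4   0.  ]
t 8.8 pos [ 0.5107 -0.2605  0.0713] yaw 154.58 -> shift [0.012 0.022 0.454] spin 0.001 F [-3.2 -0.7 -4.2] w 0.0558 g 30.0
ring fit [0.0004 0.0018] mid [-0.0008  0.0021] ext [0.0527 0.0788] z -0.0008 5593
post tip n 2561 tool [-0.0001  0.0019 -0.0014] world [ 0.5116 -0.2588  0.07  ]
```

Light contact only, tool force (+2.6, −2.0) N. I'll ease with it and keep lowering.

{"name": "servo_tool", "arguments": {"steps": [[[0,0.01,-0.008,0,0],[0,0.01,-0.008,0.03,0],[0,0.01,-0.008,0.06,0],[0,0.01,-0.008,0.1,0],[0,0.01,-0.008,0.1,0],[0,0.01,-0.008,0.1,0]]]}}

```text
time: 9.45
ee_pos: [0.5099, -0.2609, 0.0615]
tcp_rot: [3.142, -0.0, 2.698]
wrist_force: [-0.0, -1.1, -2.0]
width: 0.0559
gripper_force: 30.0
```

```bash
cat >> h.py <<'E'
def force():
    for i in range(1):
        s=ctrl.get_state();a=s["tcp_rot"][2];f=s["wrist_force"]
        print("tool F",(f[0]*np.cos(a)+f[1]*np.sin(a)).round(2),(f[0]*np.sin(a)-f[1]*np.cos(a)).round(2),"up",f[2].round(2),"T",s["ft_torque"].round(2))
E
python3 - <<'E'
from h import *
force();plan(.5105,-.258,.0259,154.5)
E
```

```text
tool F -0.44 -1.01 up -2.02 T [-0.01 -0.14 -0.02]
t 9.45 pos [ 0.5099 -0.2609  0.0615] yaw 154.58 -> shift [0.007 0.029 0.356] spin 0.001 F [-0.  -1.1 -2. ] w 0.0559 g 30.0
```

{"name": "servo_tool", "arguments": {"steps": [[[0,0,-0.004,0.05,0],[0,0,-0.004,0.1,0],[0,0,-0.004,0.15,0],[0,0,-0.004,0.2,0],[0,0,-0.004,0.25,0],[0,0,-0.004,0.29,0],[0,0,-0.004,0.32,0],[0,0,-0.004,0.335,0],[0,0,-0.004,0.345,0],[0,0,-0.004,0.345,0]]]}}

```text
time: 10.45
ee_pos: [0.5097, -0.2613, 0.0271]
tcp_rot: [-3.142, 0.0, 2.698]
wrist_force: [-0.3, 0.5, -2.0]
width: 0.0558
gripper_force: 30.0
```

{"name": "servo_tool", "arguments": {"steps": [[[0,0,0,0.008,0],[0,0,0,0.014,0],[0,0,0,0.014,0]]]}}

```text
time: 10.75
ee_pos: [0.5098, -0.2614, 0.026]
tcp_rot: [-3.142, 0.0, 2.698]
wrist_force: [0.4, 0.0, 1.6]
width: 0.0561
gripper_force: 30.0
```

```bash
python3 - <<'E'
from h import *
force();plan(.5105,-.258,.0259,154.5)
E
```

```text
tool F -0.34 0.17 up 1.58 T [ 0.14 -0.02 -0.  ]
t 10.75 pos [ 0.5098 -0.2614  0.026 ] yaw 154.58 -> shift [0.008 0.033 0.001] spin 0.001 F [0.4 0.  1.6] w 0.0561 g 30.0
```

The ring is on the plate. I'll press lightly, release, and go to the medium ring.

{"name": "servo_tool", "arguments": {"steps": [[[0,0,0,0.006,0],[0.7,0,0,0.006,0],[0.7,0,0,0.006,0],[0.7,0,0,0.006,0],[0.7,0,0,-0.2,0],[0.7,0,0,-0.6,0],[0.7,0,0,-1,0],[0.7,0,0,-1,0]]]}}

```text
time: 11.55
ee_pos: [0.5119, -0.2626, 0.1306]
tcp_rot: [-3.141, 0.008, 2.698]
wrist_force: [0.5, -0.7, 0.4]
width: 0.0655
gripper_force: 0.0
```

{"name": "servo_tool", "arguments": {"steps": [[[0.7,0.1,0.4,-0.3,0],[0.7,0.2,0.8,-0.6,0],[0.7,0.2,0.98,-0.75,0]]]}}

```text
time: 11.85
ee_pos: [0.5341, -0.1619, 0.2022]
tcp_rot: [3.141, 0.001, 2.699]
wrist_force: [0.9, -0.4, -0.4]
width: 0.0651
gripper_force: 0.0
```

{"name": "servo_tool", "arguments": {"steps": [[[0.7,0.1,0.45,0,0],[0.7,0.2,0.9,0,0],[0.7,0.2,0.98,0,0]]]}}

```text
time: 12.15
ee_pos: [0.558, -0.0634, 0.2001]
tcp_rot: [3.141, -0.001, 2.701]
wrist_force: [-0.4, -0.0, -0.0]
width: 0.0652
gripper_force: 0.0
```

{"name": "servo_tool", "arguments": {"steps": [[[0.7,0.1,0.45,0,0],[0.7,0.2,0.9,0,0],[0.7,0.2,0.98,0,0]]]}}

```text
time: 12.45
ee_pos: [0.582, 0.0332, 0.2]
tcp_rot: [3.141, -0.001, 2.701]
wrist_force: [0.5, -0.3, -0.4]
width: 0.0648
gripper_force: 0.0
```

{"name": "servo_tool", "arguments": {"steps": [[[0.65,0.13,0.45,0,0.09],[0.65,0.26,0.9,0,0.18],[0.65,0.27,1,0,0.27],[0.65,0.27,1,0,0.27],[0.65,0.27,1,0,0.27]]]}}

```text
time: 12.95
ee_pos: [0.6001, 0.1307, 0.2001]
tcp_rot: [-3.141, -0.0, 2.278]
wrist_force: [-0.8, -0.1, 0.5]
width: 0.0603
gripper_force: 0.0
```

```bash
python3 - <<'E'
from h import *
s=ctrl.get_state();im,d,p=shot("wrist");P=cloud(d,p);cv2.imwrite("pics/w6.png",im)
a=ring(P,.612,.1535,.023,.012,.022);t=tool(P,s);b=ring(np.array(t),*[0.,0.],.023,.012-s["ee_pos"][2],.022-s["ee_pos"][2])
plan(.6115,.153,.017,130)
E
```

```text
ring fit [0.6138 0.1535] mid [0.6137 0.1532] ext [0.0451 0.0444] z 0.0162 786
ring fit [0.0084 0.0253] mid [0.0071 0.0188] ext [0.0432 0.0309] z -0.184 476
t 13.0 pos [0.6001 0.1305 0.2003] yaw 130.45 -> shift [0.098 0.233 1.833] spin 0.005 F [ 0.5 -1.1  0.2] w 0.0606 g 0.0
```

{"name": "servo_tool", "arguments": {"steps": [[[0.62,0.085,0.242,0.2,0],[0.62,0.085,0.242,0.5,0],[0.62,0.085,0.242,0.9,0],[0.62,0.085,0.242,1,0],[0.62,0.085,0.242,1,0]]]}}

```text
time: 13.5
ee_pos: [0.6126, 0.1529, 0.0998]
tcp_rot: [-3.139, -0.001, 2.274]
wrist_force: [0.2, -0.1, 0.7]
width: 0.0577
gripper_force: 0.0
```

{"name": "servo_tool", "arguments": {"steps": [[[0.62,0,0,0.3,0],[0.62,0,0,0.6,0],[0.62,0,0,0.75,0],[0.62,0,0,0.835,0],[0.62,0,0,0.835,0],[0,0,0,0.835,0],[0,0,0,0.835,0],[0,0,0,0.835,0],[0,0,0,0.835,0],[0,0,0,0.835,0]]]}}

```text
time: 14.5
ee_pos: [0.6139, 0.1541, 0.0186]
tcp_rot: [3.14, 0.001, 2.274]
wrist_force: [-1.4, -1.3, 5.4]
width: 0.0452
gripper_force: 30.0
```

```bash
python3 - <<'E'
from h import *
force();plan(.5105,-.260,.18,154.5)
E
```

```text
tool F -0.1 -1.95 up 5.44 T [-0.32  0.22 -0.06]
t 14.5 pos [0.6139 0.1541 0.0186] yaw 130.29 -> shift [-2.49  -3.466 -1.614] spin -0.269 F [-1.4 -1.3  5.4] w 0.0452 g 30.0
```

{"name": "servo_tool", "arguments": {"steps": [[[0,0,0,-0.2,0],[0,0,0,-0.6,0],[0,0,0,-1,0],[0,0,0,-1,0]]]}}

```text
time: 14.9
ee_pos: [0.616, 0.1546, 0.1231]
tcp_rot: [3.134, 0.005, 2.274]
wrist_force: [0.9, -0.2, -1.6]
width: 0.0451
gripper_force: 30.0
```

{"name": "servo_tool", "arguments": {"steps": [[[0,-0.2,-0.3,-0.3,0],[0,-0.4,-0.6,-0.6,0],[0,-0.62,-0.87,-0.6,0]]]}}

```text
time: 15.2
ee_pos: [0.5877, 0.0496, 0.1804]
tcp_rot: [3.138, 0.003, 2.275]
wrist_force: [0.5, -0.4, -2.4]
width: 0.0448
gripper_force: 30.0
```

{"name": "servo_tool", "arguments": {"steps": [[[0,-0.28,-0.39,0,0],[0,-0.56,-0.78,0,0],[0,-0.62,-0.87,0,0]]]}}

```text
time: 15.5
ee_pos: [0.5593, -0.0566, 0.1767]
tcp_rot: [-3.14, -0.0, 2.271]
wrist_force: [0.7, 0.8, -2.2]
width: 0.045
gripper_force: 30.0
```

{"name": "servo_tool", "arguments": {"steps": [[[0,-0.28,-0.39,0,0],[0,-0.56,-0.78,0,0],[0,-0.62,-0.87,0,0]]]}}

```text
time: 15.8
ee_pos: [0.5334, -0.1596, 0.1768]
tcp_rot: [-3.141, -0.0, 2.271]
wrist_force: [0.1, 0.9, -1.9]
width: 0.0454
gripper_force: 30.0
```

{"name": "servo_tool", "arguments": {"steps": [[[0,-0.25,-0.35,0,-0.09],[0,-0.5,-0.7,0,-0.18],[0,-0.62,-0.86,0,-0.27],[0,-0.62,-0.86,0,-0.27],[0,-0.62,-0.86,0,-0.27],[0,-0.62,-0.86,0,-0.27]]]}}

```text
time: 16.4
ee_pos: [0.5092, -0.2581, 0.177]
tcp_rot: [3.141, -0.0, 2.697]
wrist_force: [-0.6, -0.9, -1.4]
width: 0.0448
gripper_force: 30.0
```

```bash
python3 - <<'E'
from h import *
force();plan(.5100,-.2614,.10,154.5);see(.023,"w7")
E
```

```text
tool F 0.15 -1.11 up -1.35 T [ 0.05 -0.12  0.04]
t 16.4 pos [ 0.5092 -0.2581  0.177 ] yaw 154.5 -> shift [-0.021 -0.026  0.77 ] spin 0.0 F [-0.6 -0.9 -1.4] w 0.0448 g 30.0
ring fit [0.0011 0.0016] mid [-0.0011  0.002 ] ext [0.0461 0.0686] z -0.0024 3577
post tip n 93 tool [-0.0025 -0.0009 -0.1105] world [ 0.5111 -0.26    0.0665]
```

{"name": "servo_tool", "arguments": {"steps": [[[0,-0.025,-0.025,0.3,0],[0,-0.025,-0.025,0.6,0],[0,-0.025,-0.025,0.8,0],[0,-0.025,-0.025,0.88,0],[0,-0.025,-0.025,0.92,0],[0,-0.025,-0.025,0.96,0],[0,-0.025,-0.025,1,0],[0,-0.025,-0.025,1,0]]]}}

```text
time: 17.25
ee_pos: [0.5101, -0.2628, 0.0774]
tcp_rot: [-3.142, 0.0, 2.698]
wrist_force: [-0.6, 0.7, -0.7]
width: 0.0447
gripper_force: 30.0
```

{"name": "servo_tool", "arguments": {"steps": [[[0,0,0,0.03,0],[0,0,0,0.06,0],[0,0,0,0.06,0],[0,0,0,0.06,0]]]}}

```text
time: 17.65
ee_pos: [0.51, -0.2629, 0.0712]
tcp_rot: [-3.142, -0.0, 2.698]
wrist_force: [-0.4, 1.1, -1.8]
width: 0.0452
gripper_force: 30.0
```

```bash
python3 - <<'E'
from h import *
force();plan(.5100,-.2614,.0416,154.5)
E
```

```text
tool F 0.85 0.78 up -1.84 T [ 0.13 -0.13 -0.  ]
t 17.65 pos [ 0.51   -0.2629  0.0712] yaw 154.58 -> shift [0.006 0.013 0.296] spin 0.001 F [-0.4  1.1 -1.8] w 0.0452 g 30.0
```

{"name": "servo_tool", "arguments": {"steps": [[[0,0.004,0.008,0.04,0],[0,0.004,0.008,0.09,0],[0,0.004,0.008,0.14,0],[0,0.004,0.008,0.19,0],[0,0.004,0.008,0.23,0],[0,0.004,0.008,0.26,0],[0,0.004,0.008,0.275,0],[0,0.004,0.008,0.285,0],[0,0.004,0.008,0.285,0]]]}}

```text
time: 18.55
ee_pos: [0.51, -0.262, 0.0427]
tcp_rot: [3.142, 0.0, 2.698]
wrist_force: [-0.0, -0.2, -1.7]
width: 0.0449
gripper_force: 30.0
```

{"name": "servo_tool", "arguments": {"steps": [[[0,0,0,0.006,0],[0,0,0,0.012,0],[0,0,0,0.012,0]]]}}

```text
time: 18.85
ee_pos: [0.5101, -0.262, 0.0416]
tcp_rot: [-3.142, 0.0, 2.698]
wrist_force: [0.3, 0.4, -1.9]
width: 0.045
gripper_force: 30.0
```

```bash
python3 - <<'E'
from h import *
force();plan(.5100,-.2614,.0416,154.5)
E
```

```text
tool F -0.12 0.48 up -1.87 T [ 0.   -0.16 -0.03]
t 18.85 pos [ 0.5101 -0.262   0.0416] yaw 154.58 -> shift [0.003 0.005 0.   ] spin 0.001 F [ 0.3  0.4 -1.9] w 0.045 g 30.0
```

Not yet in contact, so I'll creep down.

{"name": "servo_tool", "arguments": {"steps": [[[0,0,0,0.006,0],[0,0,0,0.01,0],[0,0,0,0.01,0]]]}}

```text
time: 19.15
ee_pos: [0.5102, -0.262, 0.0415]
tcp_rot: [-3.142, 0.0, 2.698]
wrist_force: [-4.2, 2.3, 11.9]
width: 0.0452
gripper_force: 30.0
```

{"name": "servo_tool", "arguments": {"steps": [[[0,0,0,0.006,0],[0,0,0,0.01,0],[0,0,0,0.01,0]]]}}

```text
time: 19.45
ee_pos: [0.5102, -0.262, 0.0414]
tcp_rot: [-3.141, 0.0, 2.698]
wrist_force: [-9.0, 4.4, 21.8]
width: 0.0451
gripper_force: 30.0
```

Seated: z matches and the contact is firm. Releasing and going for the small ring.

{"name": "servo_tool", "arguments": {"steps": [[[0,0,0,-0.015,0],[0.62,0,0,-0.015,0],[0.62,0,0,-0.015,0],[0.62,0,0,-0.015,0],[0.62,0,0,-0.2,0],[0.62,0,0,-0.6,0],[0.62,0,0,-1,0],[0.62,0,0,-1,0]]]}}

```text
time: 20.25
ee_pos: [0.5122, -0.2632, 0.1443]
tcp_rot: [-3.141, 0.008, 2.698]
wrist_force: [1.0, -0.7, 0.1]
width: 0.0576
gripper_force: 0.0
```

{"name": "servo_tool", "arguments": {"steps": [[[0.62,0.15,0.3,-0.35,0],[0.62,0.3,0.6,-0.7,0],[0.62,0.49,0.97,-0.8,0],[0.62,0.49,0.97,-0.8,0]]]}}

```text
time: 20.65
ee_pos: [0.5077, -0.1501, 0.2207]
tcp_rot: [3.141, 0.002, 2.701]
wrist_force: [0.4, -0.2, 0.6]
width: 0.058
gripper_force: 0.0
```

{"name": "servo_tool", "arguments": {"steps": [[[0.62,0.2,0.4,0,0],[0.62,0.4,0.8,0,0],[0.62,0.49,0.97,0,0]]]}}

```text
time: 20.95
ee_pos: [0.5042, -0.0425, 0.2185]
tcp_rot: [-3.142, -0.002, 2.699]
wrist_force: [0.5, 0.1, 0.1]
width: 0.0579
gripper_force: 0.0
```

{"name": "servo_tool", "arguments": {"steps": [[[0.62,0.2,0.4,0,0],[0.62,0.4,0.8,0,0],[0.62,0.49,0.97,0,0]]]}}

```text
time: 21.25
ee_pos: [0.5017, 0.0663, 0.2185]
tcp_rot: [-3.141, -0.001, 2.7]
wrist_force: [0.6, 0.2, -0.2]
width: 0.0576
gripper_force: 0.0
```

{"name": "servo_tool", "arguments": {"steps": [[[0.62,0.2,0.4,0,0],[0.62,0.4,0.8,0,0],[0.62,0.49,0.97,0,0]]]}}

```text
time: 21.55
ee_pos: [0.4992, 0.175, 0.2184]
tcp_rot: [-3.141, -0.001, 2.7]
wrist_force: [-0.4, 0.1, -0.3]
width: 0.0576
gripper_force: 0.0
```

{"name": "servo_tool", "arguments": {"steps": [[[0.52,0.2,0.4,0,0],[0.52,0.4,0.8,0,0],[0.52,0.49,0.97,0,0],[0.52,0.49,0.97,0,0],[0.52,0.49,0.97,0,0]]]}}

```text
time: 22.05
ee_pos: [0.4969, 0.2806, 0.2185]
tcp_rot: [-3.14, -0.001, 2.698]
wrist_force: [-0.3, -0.7, -0.8]
width: 0.0483
gripper_force: 0.0
```

```bash
python3 - <<'E'
from h import *
s=ctrl.get_state();im,d,p=shot("wrist");P=cloud(d,p);cv2.imwrite("pics/w8.png",im)
a=ring(P,.496,.281,.018,.012,.022)
plan(*a,.017,154.5)
E
```

```text
ring fit [0.4965 0.2814] mid [0.4966 0.2815] ext [0.0347 0.0348] z 0.016 381
t 22.1 pos [0.497  0.2802 0.2188] yaw 154.56 -> shift [0.01  0.009 2.018] spin 0.001 F [-1.  -0.1 -0.7] w 0.0485 g 0.0
```

{"name": "servo_tool", "arguments": {"steps": [[[0.52,0,0,0.4,0],[0.52,0,0,0.8,0],[0.52,0,0,1,0]]]}}

```text
time: 22.4
ee_pos: [0.496, 0.2791, 0.1165]
tcp_rot: [-3.139, -0.002, 2.696]
wrist_force: [-0.0, -0.1, 0.6]
width: 0.0485
gripper_force: 0.0
```

{"name": "servo_tool", "arguments": {"steps": [[[0.52,0,0,0.3,0],[0.52,0,0,0.6,0],[0.52,0,0,0.85,0],[0.52,0,0,0.95,0],[0.52,0,0,0.95,0]]]}}

```text
time: 22.9
ee_pos: [0.4966, 0.2801, 0.0237]
tcp_rot: [-3.14, -0.001, 2.697]
wrist_force: [0.2, 0.2, 0.3]
width: 0.0482
gripper_force: 0.0
```

{"name": "servo_tool", "arguments": {"steps": [[[0.52,0,0,0.07,0],[0.52,0,0,0.07,0],[0,0,0,0.07,0],[0,0,0,0.07,0],[0,0,0,0.07,0],[0,0,0,0.07,0],[0,0,0,0.07,0]]]}}

```text
time: 23.6
ee_pos: [0.4971, 0.2814, 0.0181]
tcp_rot: [3.141, 0.0, 2.698]
wrist_force: [-0.9, -1.0, 6.1]
width: 0.0352
gripper_force: 30.0
```

```bash
python3 - <<'E'
from h import *
force();plan(.5101,-.2618,.19,154.5)
E
```

```text
tool F 0.44 -1.29 up 6.09 T [-0.2   0.05  0.02]
t 23.6 pos [0.4971 0.2814 0.0181] yaw 154.59 -> shift [-2.448 -4.851 -1.719] spin 0.001 F [-0.9 -1.   6.1] w 0.0352 g 30.0
```

{"name": "servo_tool", "arguments": {"steps": [[[0,0,0,-0.2,0],[0,0,0,-0.6,0],[0,0,0,-1,0],[0,0,0,-1,0]]]}}

```text
time: 24.0
ee_pos: [0.4991, 0.2824, 0.1225]
tcp_rot: [3.135, 0.005, 2.698]
wrist_force: [0.8, 0.1, -0.9]
width: 0.0353
gripper_force: 30.0
```

{"name": "servo_tool", "arguments": {"steps": [[[0,0,0,-0.4,0],[0,-0.04,-0.08,-0.8,0],[0,-0.2,-0.4,-0.9,0],[0,-0.4,-0.8,-0.9,0],[0,-0.49,-0.97,-0.9,0]]]}}

```text
time: 24.5
ee_pos: [0.4992, 0.1702, 0.2073]
tcp_rot: [-3.141, 0.0, 2.697]
wrist_force: [-0.0, 1.3, -0.5]
width: 0.0353
gripper_force: 30.0
```

{"name": "servo_tool", "arguments": {"steps": [[[0,-0.2,-0.4,0,0],[0,-0.4,-0.8,0,0],[0,-0.49,-0.97,0,0]]]}}

```text
time: 24.8
ee_pos: [0.5017, 0.0612, 0.2069]
tcp_rot: [-3.141, -0.001, 2.696]
wrist_force: [0.6, -1.1, -1.3]
width: 0.0357
gripper_force: 30.0
```

{"name": "servo_tool", "arguments": {"steps": [[[0,-0.2,-0.4,0,0],[0,-0.4,-0.8,0,0],[0,-0.49,-0.97,0,0]]]}}

```text
time: 25.1
ee_pos: [0.5044, -0.0475, 0.2069]
tcp_rot: [-3.141, -0.0, 2.696]
wrist_force: [0.3, 0.4, -1.0]
width: 0.0355
gripper_force: 30.0
```

{"name": "servo_tool", "arguments": {"steps": [[[0,-0.2,-0.4,0,0],[0,-0.4,-0.8,0,0],[0,-0.49,-0.97,0,0]]]}}

```text
time: 25.4
ee_pos: [0.507, -0.1562, 0.2068]
tcp_rot: [-3.141, -0.0, 2.696]
wrist_force: [-0.0, 0.5, -1.4]
width: 0.0352
gripper_force: 30.0
```

{"name": "servo_tool", "arguments": {"steps": [[[0,-0.2,-0.4,0,0],[0,-0.4,-0.8,0,0],[0,-0.49,-0.97,0,0],[0,-0.49,-0.97,0,0],[0,-0.49,-0.97,0,0]]]}}

```text
time: 25.9
ee_pos: [0.5098, -0.2611, 0.2069]
tcp_rot: [3.141, -0.001, 2.698]
wrist_force: [0.6, 0.7, -1.2]
width: 0.0354
gripper_force: 30.0
```

```bash
python3 - <<'E'
from h import *
force();plan(.5101,-.2618,.10,154.5);see(.018,"w9")
E
```

```text
tool F -0.24 0.86 up -1.21 T [ 0.03 -0.16  0.06]
t 25.9 pos [ 0.5098 -0.2611  0.2069] yaw 154.56 -> shift [-0.006 -0.005  1.069] spin 0.001 F [ 0.6  0.7 -1.2] w 0.0354 g 30.0
ring fit [0.0027 0.0015] mid [0.0003 0.002 ] ext [0.036  0.0585] z -0.0021 2148
post tip n 77 tool [-0.0008  0.0014 -0.1405] world [ 0.5112 -0.2601  0.0664]
```

{"name": "servo_tool", "arguments": {"steps": [[[0,-0.02,-0.005,0.4,0],[0,-0.02,-0.005,0.8,0],[0,-0.02,-0.005,1,0],[0,-0.02,-0.005,1,0]]]}}

```text
time: 26.35
ee_pos: [0.5104, -0.2609, 0.105]
tcp_rot: [3.141, -0.005, 2.7]
wrist_force: [-0.6, 0.2, -0.1]
width: 0.0354
gripper_force: 30.0
```

{"name": "servo_tool", "arguments": {"steps": [[[0,0,0,0.1,0],[0,0,0,0.16,0],[0,0,0,0.2,0],[0,0,0,0.24,0],[0,0,0,0.28,0],[0,0,0,0.31,0],[0,0,0,0.34,0],[0,0,0,0.37,0],[0,0,0,0.37,0],[0,0,0,0.37,0]]]}}

```text
time: 27.35
ee_pos: [0.5116, -0.2633, 0.0706]
tcp_rot: [3.142, 0.0, 2.698]
wrist_force: [0.7, -0.4, -1.1]
width: 0.0354
gripper_force: 30.0
```

```bash
python3 - <<'E'
from h import *
force();plan(.5101,-.2618,.0551,154.5)
E
```

```text
tool F -0.77 -0.04 up -1.15 T [ 0.02 -0.09 -0.05]
t 27.35 pos [ 0.5116 -0.2633  0.0706] yaw 154.58 -> shift [0.02  0.007 0.155] spin 0.001 F [ 0.7 -0.4 -1.1] w 0.0354 g 30.0
```

{"name": "servo_tool", "arguments": {"steps": [[[0,0,0,0.04,0],[0,0,0,0.08,0],[0,0,0,0.11,0],[0,0,0,0.13,0],[0,0,0,0.145,0],[0,0,0,0.155,0],[0,0,0,0.155,0]]]}}

```text
time: 28.05
ee_pos: [0.5116, -0.2632, 0.0552]
tcp_rot: [3.142, -0.0, 2.698]
wrist_force: [-1.0, 0.6, 2.6]
width: 0.0359
gripper_force: 30.0
```

{"name": "servo_tool", "arguments": {"steps": [[[0,0,0,0.006,0],[0,0,0,0.01,0],[0,0,0,0.01,0]]]}}

```text
time: 28.35
ee_pos: [0.5117, -0.2633, 0.0551]
tcp_rot: [-3.142, 0.0, 2.698]
wrist_force: [-4.8, 2.9, 12.9]
width: 0.0351
gripper_force: 30.0
```

{"name": "servo_tool", "arguments": {"steps": [[[0,0,0,0.004,0],[0,0,0,0.008,0],[0,0,0,0.008,0]]]}}

```text
time: 28.65
ee_pos: [0.5117, -0.2633, 0.055]
tcp_rot: [-3.141, 0.0, 2.698]
wrist_force: [-7.3, 4.9, 21.3]
width: 0.0355
gripper_force: 30.0
```

All three rings are seated. I'll release, rise, and check the stack numerically before closing the covers.

{"name": "servo_tool", "arguments": {"steps": [[[0,0,0,-0.015,0],[0.6,0,0,-0.015,0],[0.6,0,0,-0.015,0],[0.6,0,0,-0.015,0],[0.6,0,0,-0.2,0],[0.6,0,0,-0.6,0],[0.6,0,0,-1,0],[0.6,0,0,-1,0],[0.6,0,0,-1,0]]]}}

```text
time: 29.55
ee_pos: [0.5117, -0.2633, 0.1535]
tcp_rot: [-3.141, 0.001, 2.698]
wrist_force: [0.4, 0.3, -0.6]
width: 0.0559
gripper_force: 0.0
```

```bash
python3 - <<'E'
from h import *
plan(.5110,-.2615,.15,154.5)
im,d,p=shot("wrist");cv2.imwrite("pics/w10.png",im)
P=cloud(d,p).reshape(-1,3);th=np.deg2rad(-25.5);ex=np.array([np.cos(th),np.sin(th)]);ey=np.array([-ex[1],ex[0]])
c=np.array([.5115,-.261]);X=(P[:,:2]-c)@ex;Y=(P[:,:2]-c)@ey;r=np.hypot(X,Y)
for lo,hi,z0 in((.0105,.0155,.048),(.0195,.022,.034),(.0245,.027,.020),(.034,.045,.006)):
    k=(r>lo)&(r<hi)&(P[:,2]>z0)&(P[:,2]<.075);print(lo,k.sum(),np.percentile(P[k,2],[5,50,95]).round(4) if k.sum() else "")
for s in(1,-1):
    k=(Y*s>.06)&(Y*s<.16)&(abs(X)<.075)&(P[:,2]>.05)&(P[:,2]<.085)
    print("cover",s,k.sum(),"X",np.percentile(X[k],[1,99]).round(4),"Y",np.percentile(Y[k],[1,50,99]).round(4),"z",np.percentile(P[k,2],[50,99]).round(4))
E
```

```text
t 29.55 pos [ 0.5117 -0.2633  0.1535] yaw 154.58 -> shift [0.015 0.013 0.035] spin 0.001 F [ 0.4  0.3 -0.6] w 0.0559 g 0.0
0.0105 419 [0.0519 0.0531 0.0542]
0.0195 225 [0.038  0.0391 0.0403]
0.0245 251 [0.0225 0.0249 0.0261]
0.034 2085 [0.0101 0.0113 0.0125]
cover 1 1842 X [-0.0565  0.0537] Y [0.0626 0.1078 0.1116] z [0.0686 0.0755]
cover -1 1754 X [-0.0561  0.0542] Y [-0.1097 -0.1061 -0.0625] z [0.0686 0.0765]
```

View pics/w10.png

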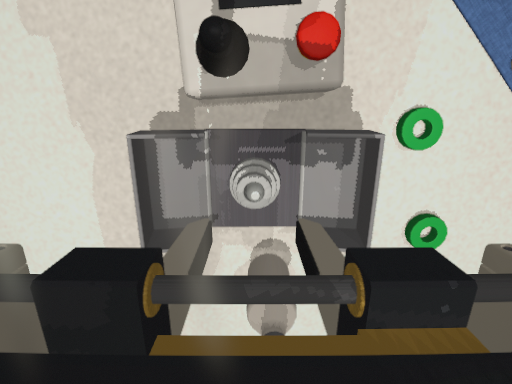

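The view shows all three rings nested on the post at about (255,185). Measured tops of 53, 39 and 25 mm mean all are fully home. The covers stand about 78° open. Now I'll move closed fingers outside the left cover.

{"name": "servo_tool", "arguments": {"steps": [[[0,0,0.4,0,0],[0,0.01,0.77,0,0],[0,0.01,0.77,0,0]]]}}

```text
time: 29.9
ee_pos: [0.5442, -0.1899, 0.1514]
tcp_rot: [3.141, -0.003, 2.701]
wrist_force: [-0.1, -1.1, -0.2]
width: 0.0361
gripper_force: 0.0
```

{"name": "servo_tool", "arguments": {"steps": [[[0,0,0.4,0,0],[0,0,0.76,0,0],[0,0,0.76,0.2,0],[0,0,0.76,0.5,0],[0,0,0.76,0.8,0],[0,0,0.76,0.94,0],[0,0,0.76,0.94,0],[0,0,0.76,0.94,0]]]}}

```text
time: 30.7
ee_pos: [0.5766, -0.125, 0.0596]
tcp_rot: [-3.142, 0.0, 2.698]
wrist_force: [-0.2, -0.8, 0.3]
width: 0.0007
gripper_force: 0.0
```

{"name": "servo_tool", "arguments": {"steps": [[[0,0,-0.07,0,0],[0,0,-0.145,0,0],[0,0,-0.18,-0.05,0],[0,0,-0.218,-0.11,0],[0,0,-0.263,-0.157,0],[0,0,-0.308,-0.204,0],[0,0,-0.36,-0.243,0],[0,0,-0.413,-0.282,0]]]}}

```text
time: 31.5
ee_pos: [0.5585, -0.1622, 0.0878]
tcp_rot: [3.141, 0.0, 2.698]
wrist_force: [0.6, 2.3, 0.0]
width: 0.0003
gripper_force: 0.8
```

```bash
cat >> h.py <<'E'
def case(c=(.511,-.2615)):
    th=np.deg2rad(-25.5);ex=np.array([np.cos(th),np.sin(th)]);ey=np.array([-ex[1],ex[0]])
    e=ctrl.get_state()["ee_pos"];print("case mm",((e[:2]-c)@ex*1e3).round(1),((e[:2]-c)@ey*1e3).round(1),(e[2]*1e3).round(1))
def covers(n):
    im,d,p=shot(n);P=cloud(d,p).reshape(-1,3);th=np.deg2rad(-25.5);ex=np.array([np.cos(th),np.sin(th)]);ey=np.array([-ex[1],ex[0]])
    c=np.array([.511,-.2615]);X=(P[:,:2]-c)@ex;Y=(P[:,:2]-c)@ey
    m=(abs(X)<.05)
    for a in range(-130,140,10):
        k=m&(Y>a/1e3)&(Y<(a+10)/1e3)&(P[:,2]<.12)
        if k.sum():print(a,np.percentile(P[k,2]*1e3,[10,50,90]).round(0),end="; ")
    print()
E
python3 - <<'E'
from h import *
force();case();covers("side");cv2.imwrite("pics/s2.png",ctrl.snapshot("side")[0])
E
```

```text
tool F 0.43 2.33 up 0.03 T [ 0.41 -0.34  0.02]
case mm 0.2 110.1 87.8
-130 [-1.  0.  9.]; -120 [26. 42. 65.]; -110 [24. 63. 75.]; -100 [18. 24. 27.]; -90 [18. 22. 25.]; -80 [16. 20. 23.]; -70 [15. 18. 22.]; -60 [12. 16. 21.]; -50 [ 9. 13. 17.]; -40 [10. 12. 16.]; -30 [10. 12. 18.]; -20 [10. 14. 53.]; -10 [11. 25. 53.]; 0 [12. 41. 62.]; 10 [11. 34. 53.]; 20 [11. 18. 36.]; 30 [11. 14. 17.]; 50 [-3. -3.  2.]; 60 [-3. -1.  3.]; 70 [-4. -1.  2.]; 80 [-3. -1.  1.]; 90 [-2.  4. 86.]; 100 [-1. 59. 83.]; 110 [-1. 40. 56.]; 120 [ -2.   1. 112.]; 130 [-3. -0.  2.];
```

Contact is 2.3 N and the cover is following. Continuing along its arc.

{"name": "servo_tool", "arguments": {"steps": [[[0,0,-0.06,-0.03,0],[0,0,-0.118,-0.058,0],[0,0,-0.18,-0.077,0],[0,0,-0.243,-0.095,0],[0,0,-0.31,-0.103,0],[0,0,-0.374,-0.11,0],[0,0,-0.439,-0.108,0],[0,0,-0.505,-0.101,0],[0,0,-0.569,-0.089,0],[0,0,-0.632,-0.071,0]]]}}

```text
time: 32.6
ee_pos: [0.5316, -0.2209, 0.0987]
tcp_rot: [-3.14, 0.002, 2.699]
wrist_force: [-19.2, 1.1, 52.5]
width: 0.0003
gripper_force: 22.9
```

{"name": "servo_tool", "arguments": {"steps": [[[0,0,-0.03,0.011,0],[0,0,-0.061,0.024,0],[0,0,-0.09,0.038,0],[0,0,-0.12,0.048,0],[0,0,-0.12,0.053,0],[0,0,-0.12,0.053,0]]]}}

```text
time: 33.2
ee_pos: [0.5254, -0.2341, 0.0945]
tcp_rot: [-3.136, 0.003, 2.699]
wrist_force: [-28.7, -12.0, 60.2]
width: 0.0003
gripper_force: 27.4
```

```bash
python3 - <<'E'
from h import *
force();case();covers("side")
E
```

```text
tool F 20.83 -23.13 up 60.23 T [-2.51  5.32 -0.09]
case mm 1.2 31.0 94.5
-130 [-2. -1.  3.]; -120 [26. 42. 65.]; -110 [24. 61. 76.]; -100 [20. 24. 27.]; -90 [18. 22. 26.]; -80 [17. 20. 23.]; -70 [16. 18. 21.]; -60 [13. 16. 20.]; -50 [10. 12. 16.]; -40 [10. 13. 15.]; -30 [ 9. 11. 14.]; -20 [10. 12. 42.]; -10 [11. 11. 11.]; 10 [83. 86. 93.]; 20 [ 82.  86. 109.]; 30 [ 80.  83. 103.]; 40 [ 79.  82. 112.]; 50 [ 1. 27. 79.]; 60 [-1. 58. 77.]; 70 [-2. -0.  2.]; 80 [-3. -0.  2.]; 90 [-3.  0.  2.]; 100 [-3.  0.  2.]; 110 [-2. -1.  3.]; 120 [-3. -0.  2.]; 130 [-4. -1.  2.];
```

Upward force reached 60 N with the cover still about 9° open, so I'll back off and look.

{"name": "servo_tool", "arguments": {"steps": [[[0,0,0,-0.08,0],[0,0,0,-0.15,0],[0,0,0,-0.15,0]]]}}

```text
time: 33.55
ee_pos: [0.5263, -0.2302, 0.1046]
tcp_rot: [-3.141, 0.0, 2.698]
wrist_force: [-0.3, 0.4, 0.3]
width: 0.0005
gripper_force: 0.0
```

```bash
python3 - <<'E'
from h import *
force();case();covers("side");covers("wrist")
a=ctrl.snapshot("side")[0][85:185,235:365];b=ctrl.snapshot("wrist")[0][90:310,110:400]
a=cv2.resize(a,(520,400),interpolation=cv2.INTER_CUBIC);b=cv2.resize(b,(280,400*280//400),interpolation=cv2.INTER_CUBIC)
b=cv2.resize(ctrl.snapshot("wrist")[0],(280,210));c=np.zeros((400,800,3),np.uint8);c[:,:520]=a;c[:210,520:]=b
t=ctrl.snapshot("top")[0][165:250,300:412];c[210:,520:]=cv2.resize(t,(280,190),interpolation=cv2.INTER_CUBIC)
cv2.imwrite("pics/jam.png",c)
E
```

```text
tool F 0.44 0.27 up 0.27 T [ 0.08 -0.2  -0.07]
case mm 0.3 34.8 104.6
-130 [-2.  1.  2.]; -120 [26. 41. 62.]; -110 [24. 62. 77.]; -100 [20. 23. 26.]; -90 [18. 22. 25.]; -80 [17. 20. 23.]; -70 [14. 18. 22.]; -60 [12. 17. 19.]; -50 [10. 12. 15.]; -40 [10. 11. 13.]; -30 [10. 11. 15.]; -20 [11. 13. 28.]; 10 [83. 86. 88.]; 20 [ 82.  86. 110.]; 30 [ 81.  83. 100.]; 40 [ 78.  82. 112.]; 50 [ 1. 27. 80.]; 60 [-1. 59. 78.]; 70 [-3. -0.  1.]; 80 [-3. -0.  2.]; 90 [-3. -0.  2.]; 100 [-3. -0.  3.]; 110 [-3.  0.  3.]; 120 [-3. -0.  2.]; 130 [-3. -1.  2.]; 
-120 [25. 30. 40.]; -110 [24. 57. 75.]; -100 [22. 23. 24.]; -90 [20. 21. 22.]; -80 [18. 19. 21.]; -70 [16. 18. 19.]; -60 [14. 16. 17.]; -50 [11. 11. 13.]; -40 [11. 11. 12.]; -30 [11. 11. 13.]; -20 [11. 12. 53.]; -10 [11. 38. 59.]; 0 [11. 52. 65.]; 10 [85. 86. 86.]; 20 [ 83.  84. 110.]; 30 [ 81.  83. 110.]; 40 [ 79.  81. 111.]; 50 [77. 78. 80.]; 60 [76. 77. 78.]; 70 [-1. -0. -0.]; 80 [-2. -1.  0.]; 90 [-1. -1.  0.]; 100 [-1. -1.  0.]; 110 [-1. -1.  0.]; 120 [-1. -1.  0.]; 130 [-1. -1.  0.];
```

View pics/jam.png

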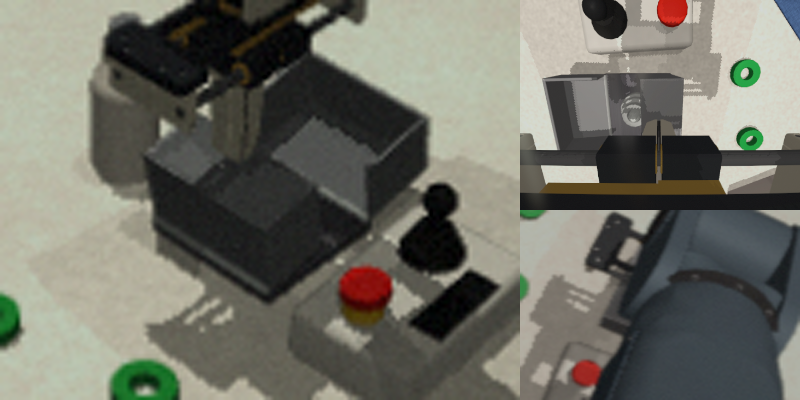

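The composite shows the left cover tilted with about 9° left, with nothing in its way. The fingertips had stuck to its face and were pushing toward the hinge line. I'll retry along the true arc, with more inward travel.

{"name": "servo_tool", "arguments": {"steps": [[[0,0,-0.05,0.07,0],[0,0,-0.08,0.09,0],[0,0,-0.095,0.1,0],[0,0,-0.11,0.112,0],[0,0,-0.122,0.122,0],[0,0,-0.135,0.133,0],[0,0,-0.147,0.143,0],[0,0,-0.157,0.15,0],[0,0,-0.157,0.15,0]]]}}

```text
time: 34.75
ee_pos: [0.5193, -0.2452, 0.0902]
tcp_rot: [-3.14, 0.001, 2.698]
wrist_force: [-6.1, -6.0, 12.3]
width: 0.0001
gripper_force: 5.9
```

```bash
python3 - <<'E'
from h import *
force();case();covers("wrist")
E
```

```text
tool F 2.94 -8.05 up 12.32 T [-1.01  1.18  0.02]
case mm 0.5 18.3 90.2
-120 [26. 32. 42.]; -110 [24. 58. 75.]; -100 [22. 23. 24.]; -90 [20. 21. 22.]; -80 [18. 19. 20.]; -70 [16. 18. 19.]; -60 [15. 16. 17.]; -50 [11. 11. 13.]; -40 [10. 11. 12.]; -30 [11. 12. 25.]; -20 [11. 13. 53.]; -10 [11. 46. 61.]; 0 [ 77.  79. 108.]; 10 [ 78.  79. 110.]; 20 [ 77.  78. 109.]; 30 [ 77.  78. 103.]; 40 [77. 78. 78.]; 50 [77. 77. 78.]; 60 [-0. -0.  0.]; 70 [-1. -1.  0.]; 80 [-1. -1.  0.]; 90 [-1. -1.  0.]; 100 [-1. -1.  0.]; 110 [-1. -1.  0.]; 120 [-1. -1.  0.]; 130 [-1. -1.  0.];
```

{"name": "servo_tool", "arguments": {"steps": [[[0,0,-0.015,0.008,0],[0,0,-0.02,0.015,0],[0,0,-0.02,0.02,0],[0,0,-0.02,0.02,0]]]}}

```text
time: 35.2
ee_pos: [0.5187, -0.2468, 0.0891]
tcp_rot: [-3.14, 0.001, 2.698]
wrist_force: [-9.4, -1.8, 22.4]
width: 0.0007
gripper_force: 11.4
```

```bash
cat >> h.py <<'E'
def tilt(lo,hi,n="wrist"):
    im,d,p=shot(n);P=cloud(d,p).reshape(-1,3);th=np.deg2rad(-25.5);ex=np.array([np.cos(th),np.sin(th)]);ey=np.array([-ex[1],ex[0]])
    c=np.array([.511,-.2615]);X=(P[:,:2]-c)@ex;Y=(P[:,:2]-c)@ey
    k=(X<-.012)&(X>-.05)&(Y>lo)&(Y<hi)&(P[:,2]>.065)&(P[:,2]<.1);a=np.polyfit(Y[k],P[k,2],1);print("slope deg",np.rad2deg(a[0]).round(2),"z at y=0",a[1].round(4),k.sum(),"Ymin/max",np.percentile(Y[(X<-.012)&(X>-.05)&(P[:,2]>.07)&(P[:,2]<.1)],[.5,99.5]).round(4))
E
python3 - <<'E'
from h import *
force();case();tilt(.005,.05)
E
```

```text
tool F 7.75 -5.64 up 22.4 T [-0.27  1.64  0.06]
case mm 0.6 16.6 89.1
slope deg 0.09 z at y=0 0.0772 4095 Ymin/max [-0.108   0.0548]
```

The left cover is shut: slope 0.1°, top at 78 mm. Now to the outside of the right cover.

{"name": "servo_tool", "arguments": {"steps": [[[0,0,0,-0.2,0],[0,0,0,-0.6,0],[0,0,-0.3,-0.6,0],[0,0,-0.7,-0.6,0],[0,0,-0.85,-0.6,0]]]}}

```text
time: 35.75
ee_pos: [0.481, -0.3247, 0.1473]
tcp_rot: [-3.141, -0.0, 2.697]
wrist_force: [-0.1, 0.8, -0.1]
width: 0.0003
gripper_force: 0.0
```

{"name": "servo_tool", "arguments": {"steps": [[[0,0,-0.4,0,0],[0,0,-0.83,0,0],[0,0,-0.83,0.2,0],[0,0,-0.83,0.5,0],[0,0,-0.83,0.81,0],[0,0,-0.83,0.81,0],[0,0,-0.83,0.81,0]]]}}

```text
time: 36.45
ee_pos: [0.4468, -0.3974, 0.0665]
tcp_rot: [3.141, -0.001, 2.698]
wrist_force: [0.8, 0.0, 0.2]
width: 0.0003
gripper_force: 0.0
```

```bash
python3 - <<'E'
from h import *
force();case()
E
```

```text
tool F -0.69 0.37 up 0.21 T [ 0.05 -0.21  0.03]
case mm 0.5 -150.3 66.5
```

{"name": "servo_tool", "arguments": {"steps": [[[0,0,0.09,0,0],[0,0,0.18,0,0],[0,0,0.225,-0.055,0],[0,0,0.266,-0.104,0],[0,0,0.316,-0.152,0],[0,0,0.366,-0.196,0],[0,0,0.424,-0.235,0],[0,0,0.481,-0.269,0],[0,0,0.545,-0.298,0],[0,0,0.607,-0.321,0]]]}}

```text
time: 37.45
ee_pos: [0.4731, -0.3424, 0.0987]
tcp_rot: [-3.142, 0.0, 2.698]
wrist_force: [-0.2, -2.6, 1.2]
width: 0.0003
gripper_force: 1.1
```

{"name": "servo_tool", "arguments": {"steps": [[[0,0,0.067,-0.018,0],[0,0,0.133,-0.03,0],[0,0,0.201,-0.036,0],[0,0,0.27,-0.036,0],[0,0,0.339,-0.03,0],[0,0,0.339,-0.03,0]]]}}

```text
time: 38.05
ee_pos: [0.4881, -0.3112, 0.1026]
tcp_rot: [3.141, 0.001, 2.699]
wrist_force: [-2.9, 3.1, 16.6]
width: 0.0008
gripper_force: 6.4
```

```bash
python3 - <<'E'
from h import *
force();case();covers("wrist")
E
```

```text
tool F 3.97 1.59 up 16.6 T [0.65 0.25 0.05]
case mm 0.7 -54.7 102.6
-130 [-1. -1.  0.]; -120 [-1. -1.  0.]; -110 [-2. -1.  0.]; -100 [-1. -1.  0.]; -90 [68. 70. 72.]; -80 [73. 75. 77.]; -70 [ 79.  82. 109.]; -60 [ 85.  88. 110.]; -50 [ 91.  94. 110.]; -40 [ 10.  12. 109.]; -30 [11. 12. 26.]; -20 [11. 26. 53.]; -10 [11. 39. 61.]; 0 [11. 76. 78.]; 10 [11. 77. 78.]; 20 [76. 77. 78.]; 30 [77. 77. 78.]; 40 [77. 77. 78.]; 50 [77. 77. 78.]; 90 [-1. -0.  1.]; 100 [-1. -1.  0.]; 110 [-1. -1.  0.]; 120 [-1. -1.  0.]; 130 [-1. -1.  0.];
```

{"name": "servo_tool", "arguments": {"steps": [[[0,0,0.03,-0.012,0],[0,0,0.06,-0.012,0],[0,0,0.093,-0.008,0],[0,0,0.127,-0.002,0],[0,0,0.161,0.006,0],[0,0,0.195,0.015,0],[0,0,0.228,0.025,0],[0,0,0.26,0.037,0],[0,0,0.293,0.051,0],[0,0,0.293,0.051,0]]]}}

```text
time: 39.1
ee_pos: [0.5, -0.2851, 0.096]
tcp_rot: [3.141, -0.0, 2.698]
wrist_force: [0.2, 0.5, 2.0]
width: 0.0003
gripper_force: 0.9
```

```bash
python3 - <<'E'
from h import *
force();case();covers("wrist")
E
```

```text
tool F 0.09 0.56 up 2.03 T [ 0.16 -0.28  0.01]
case mm 0.3 -26.1 96.0
-130 [-2. -1.  0.]; -120 [-2. -1.  0.]; -110 [-2. -1.  0.]; -100 [-2. -1.  0.]; -90 [-1. -1.  0.]; -80 [-2. -0.  1.]; -70 [76. 77. 77.]; -60 [77. 78. 79.]; -50 [79. 80. 81.]; -40 [ 80.  82. 111.]; -30 [ 82.  84. 111.]; -20 [ 84.  85. 111.]; -10 [11. 52. 65.]; 0 [12. 77. 78.]; 10 [76. 77. 78.]; 20 [77. 77. 78.]; 30 [77. 77. 78.]; 40 [77. 77. 78.]; 50 [76. 77. 78.]; 80 [-1.  0.  1.]; 90 [-1. -1.  0.]; 100 [-1. -1.  0.]; 110 [-2. -1.  0.]; 120 [-1. -1.  0.]; 130 [-1. -1.  0.];
```

{"name": "servo_tool", "arguments": {"steps": [[[0,0,0.032,0.014,0],[0,0,0.062,0.031,0],[0,0,0.09,0.049,0],[0,0,0.105,0.06,0],[0,0,0.118,0.069,0],[0,0,0.118,0.069,0]]]}}

```text
time: 39.75
ee_pos: [0.505, -0.2746, 0.0893]
tcp_rot: [3.141, -0.0, 2.698]
wrist_force: [0.2, 3.3, 4.1]
width: 0.0005
gripper_force: 2.1
```

{"name": "servo_tool", "arguments": {"steps": [[[0,0,0.01,0.008,0],[0,0,0.015,0.014,0],[0,0,0.015,0.014,0]]]}}

```text
time: 40.05
ee_pos: [0.5052, -0.2744, 0.0891]
tcp_rot: [-3.14, 0.0, 2.698]
wrist_force: [-8.7, -1.8, 18.5]
width: 0.0006
gripper_force: 9.0
```

```bash
python3 - <<'E'
from h import *
force();case();tilt(-.05,-.005);tilt(.005,.05)
E
```

```text
tool F 7.09 -5.39 up 18.54 T [-0.26  1.4  -0.03]
case mm 0.3 -14.1 89.1
slope deg -0.12 z at y=0 0.0772 4094 Ymin/max [-0.0521  0.0546]
slope deg 0.03 z at y=0 0.0774 4089 Ymin/max [-0.052   0.0545]
```

{"name": "servo_tool", "arguments": {"steps": [[[0,0,0,-0.1,0],[0,0,0,-0.4,0],[0,0,0,-0.8,0],[0,0,0,-1,0],[0,0,0,-1,0]]]}}

```text
time: 40.65
ee_pos: [0.5066, -0.2743, 0.1907]
tcp_rot: [-3.141, 0.005, 2.698]
wrist_force: [-0.0, 0.3, -0.4]
width: 0.0002
gripper_force: 0.0
```

```bash
python3 - <<'E'
from h import *
force();case();tilt(-.05,-.005);tilt(.005,.05);tilt(.005,.05,"side");tilt(-.05,-.005,"side")
im,d,p=shot("wrist");P=cloud(d,p).reshape(-1,3)
E
```

```text
tool F 0.13 0.22 up -0.39 T [ 0.04 -0.17  0.01]
case mm 1.6 -13.4 190.7
slope deg -0.03 z at y=0 0.0773 1721 Ymin/max [-0.0522  0.0547]
slope deg 0.06 z at y=0 0.0774 1733 Ymin/max [-0.0523  0.0545]
slope deg 0.19 z at y=0 0.0777 150 Ymin/max [-1.0672  0.0559]
slope deg -0.38 z at y=0 0.078 137 Ymin/max [-1.0654  0.0559]
```

Both covers are flat at 78 mm and the robot is clear of everything. Handing in.

```bash
python3 -c "
from cell import ctrl
print(ctrl.hand_in())"
```

```text
the job is handed in; nothing more can be done
None
```

The three rings are on the post, largest first, and all measured fully home; both covers are shut flat at 78 mm and meet edge to edge, with the job handed in at about 41 s. The left cover stuck about 9° short on the first push, with up to 60 N at the wrist (limit 120 N), and went shut gently on the second.

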